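Close the gap in a row of parts bins and clamp the joint

TASK

Slide the loose plywood bin (red tag) up against the free end of the fixed row of bins so that the gap is fully closed and its front lines up with theirs. Then take the sprung clamp off its rack and clip it, pushed fully down, over the two touching bin walls, about midway between front and back, and leave it there gripping both. Leave everything else where it is.

Things in the scene. Friction and masses are not known exactly. Their poses are not given: they have to be found in the camera images.
- row: Two open plywood bins fixed to the bench in a row (green, blue tags in front). Each 110 mm along the row (y), 130 mm front to back (x), 80 mm high, walls 12 mm; pieces in the end bin lie under 40 mm, in the other rise to 135 mm. Origin at bench level, mid of the free end face (plane y = 0, x -65 front to +65 back mm); the bins fill y = 0 to 220 mm.
- bin: Loose open plywood bin, red tag in front (-x), about 0.5 kg: 130 mm (x) by 110 mm (y) by 80 mm high, walls and floor 12 mm thick; flat pieces fixed inside, under 35 mm high. Origin at the centre of its underside. Its +y wall must meet the row's free end: in place its origin is at (0, -55 mm, 0) in the row's frame, at the same yaw.
- bin_front (a point): Front top corner of the loose bin's +y side wall, on the outer face (80 mm high).
- bin_back (a point): Back top corner of the loose bin's +y side wall, on the outer face (80 mm high).
- rack: Fixed blue-painted wooden rack: an upright board 140 mm long (x), 24 mm thick (y), top edge 80 mm above the bench, on a foot 140 x 80 x 12 mm. Origin at the centre of its underside.
- clamp: Black sprung clamp, orange jaw tips, like a big clothes peg, clipped on top of the rack's board; 107 mm high, 26 mm wide (x). Origin on its steel pivot (along x, 20 mm thick), z up to the handles, y across the jaws. Jaws reach 45 mm below the origin; when clipped, tips 24 mm apart inside, 44 outside. Fully on, the pivot rests on the edge: origin 10 mm above the edge. Pose is that of the -y lever.
- clamp_grip (a point): Point midway between the clamp's handles, 44 mm above the origin: where to squeeze from above, across y. Clipped, the handles splay to 50 mm overall 30 mm above the origin, 62 mm at their tops (62 mm up). Squeezed by about 10 N to their stop, outer faces are parallel, 36 mm apart, and the jaw tips open to 43 mm inside, 63 mm outside; let go, it springs shut.
- joint_mid (a point): Middle of the top outer edge of the row's free end wall (80 mm high); with the bin in place, midway along the joint of the two touching walls, where the clamp goes.
- clamp_jaw (a joint): Opening of the clamp in rad: 0 when clipped on 24 mm, 0.44 when squeezed fully open, negative when shut on less.
- glue: Bystander: white glue bottle, 150 mm tall, 56 mm across. Origin at the underside (of the object as it stands or lies).
- tin: Bystander: yellow paint tin, 90 mm tall, 90 mm across. Origin at the underside (of the object as it stands or lies).
- mallet: Bystander: hammer lying flat, 240 mm long. Origin at the underside (of the object as it stands or lies).
- toycar: Bystander: wooden toy car with red wheels, 110 x 60 x 64 mm. Origin at the underside (of the object as it stands or lies).
- tape: Bystander: yellow tape measure, 70 x 35 x 60 mm. Origin at the underside (of the object as it stands or lies).
- tree: Bystander: flat green toy tree with a short trunk, 105 mm long, 20 mm thick, lying flat. Origin at the underside (of the object as it stands or lies).
- offcut: Bystander: wooden offcut, 170 x 45 x 20 mm. Origin at the underside (of the object as it stands or lies).

How it is judged:
By the outcome, as a careful person would: the job done as asked, in the order asked, and still so for the second after the job is handed in, with the robot touching nothing.
It also fails if it takes over 56 s, if anything falls off the work surface, if the arm or the gripper's body presses on something with over 40 N, if the wrist force passes 120 N, or if a joint passes its speed limit or range.

ROBOT

A 7-joint arm with a two-finger parallel gripper is mounted at the origin on the work surface. World frame = base frame: x ahead of the robot, y to its left, z up, the work surface at z = 0. Lengths are in m, angles in rad, forces in N, time in s.
With the tool pointing down it reaches from about 0.4 to 0.85 m from the base axis. Payload 4.5 kg.
Tool frame: the origin (TCP) lies midway between the tips of the shut fingers; the grasp point (between the pads) lies 19 mm behind it; z points along the fingers, y is the line along which they close (so a half turn about z gives the same grasp; the last joint's range is limited). The gripper opens to 88 mm and grips with 3 to 60 N. Pads are 18 mm wide; open, the fingers measure 123 mm over their backs; the gripper's body (75 mm by 187 mm) begins 45 mm behind the grasp point.
Start: joints at [0.034, 0.689, -0.195, 1.565, 0.157, 0.902, -0.215], TCP at [0.625, 0, 0.239] pointing down, gripper open.
Joint ranges: [-3.01, 3.01], [-0.46, 2.08], [-1.47, 1.51], [0.13, 2.56], [-1, 4.14], [0.04, 2.09], [-2.66, 2.66]. Speed limits (rad/s): [2.57, 2.57, 3.14, 3.14, 3.14, 3.14, 3.14].

INTERFACE

Orientations are given as a unit quaternion [x, y, z, w].
In Python, from plant import r gives the robot as it stands.
- The arm moves only by the tool move_arm, never from a script. Its argument "targets" is a list that holds one entry, the list of rows, each a list of 7 numbers: the opening, from 0 (shut) to 1 (fully open), then the shift along the tool's x, y, z in mm, then the turn, a rotation vector about the tool's x, y, z in degrees. In form: [[[claw, dx, dy, dz, ax, ay, az], ...]]. A call has 1 to 10 rows; each row is the pose to reach, as a shift and turn from the pose commanded when the call began, along the tool's axes at that moment; what a row does not reach only later rows make up. A row lasts 1/8 s, in which the tool goes at most 62.5 mm and 10.7 degrees, less where a joint would pass 70% of its speed; a pose out of reach is approached as far as the arm can. A call with a gripper value outside its range is refused whole. The fingers move at their own pace and stop on an object; "newtons" is the grip in N (left out, the last holds). Time passes only in rows, so rows that repeat a pose let the fingers close. It gives the time, the measured TCP pose, the force, the opening and the grip force at its end, in the units of the state.
- r.get_state(): the state, without advancing time (a new reading comes with each control period).
- r.snapshot(name): name is "scene" or "side" or "wrist"; returns the picture (384x512x3 uint8, red, green, blue); there is no depth.
- r.camera_info(name): a dict with "fx", "fy", "cx", "cy" (pixels), "k1" (the pictures are not rectified: a ray, as slopes to the right and down, at radius r is drawn at 1 + k1 r^2 times it, then the intrinsics apply), "R" (3x3) and "t" (3): a world point X has camera coordinates R X + t. Camera axes: x right, y down, z forward; pixel columns grow to the right and rows downward; lengths in m; the calibration is good to about 2 mm. A picture is of the moment at which its call begins: read the wrist's pose just before it. camera_info takes no time and is no camera call; for the wrist camera it gives the pose at the moment of the call.
- r.finish_job(): hands the job in; it is judged then, once.
The state is a dict: "clock": time; "q": joint angles; "qd": joint speeds; "joint_torque": joint torques, N m; "tool_pos": TCP position; "eef_rot": TCP orientation; "contact_force": force on the tool from outside, world axes, zero at the start; "moment": the same for the moment, N m; "opening": opening from 0.0 (shut) to 1.0 (fully open); "finger_force": force on a finger pad.
Only numpy, scipy, OpenCV 4.12 (cv2) and the standard library are available. Lean on these libraries where they do the work, as an engineer would, in place of code of your own. Each camera call takes 0.05 s, during which the arm holds its last target. There are 200 camera calls.

## Working session

There is one attempt and no reset: what is moved stays moved. The work goes in short steps, Python scripts to look and compute and a tool call to move; the robot and the scene stay as the last step left them, time stands still between calls to the robot, and variables do not carry over. Pictures are saved under pics/ and viewed, at most 14 in all, crops included, and the job is handed in when it is done.

Besides the shell and the picture viewer there is one more tool, called after "Call:" by a JSON object that holds its "name" and its "arguments", one argument or row to a line. move_arm: Moves the arm, as the interface text tells. Its arguments: {"type":"object","properties":{"targets":{"type":"array","items":{"type":"array","items":{"type":"array","items":{"type":"number"}}}},"newtons":{"type":"number"}},"required":["targets"]}

```bash
mkdir -p pics; ls
python3 - <<'E'
from plant import r
import cv2,numpy as np
s=r.get_state();print(s)
for n in("scene","side","wrist"):
    i=r.camera_info(n);print(n,{k:np.round(v,4).tolist() for k,v in i.items()})
    cv2.imwrite(f"pics/{n}0.png",r.snapshot(n)[:,:,::-1])
a=cv2.imread("pics/scene0.png")
cv2.imwrite("pics/scene0b.png",cv2.resize(a,(800,600),interpolation=cv2.INTER_CUBIC))
a=cv2.imread("pics/side0.png")
cv2.imwrite("pics/side0b.png",cv2.resize(a,(800,600),interpolation=cv2.INTER_CUBIC))
E
```

```text
pics
{'clock': 0.0, 'q': array([ 0.03379298,  0.68999379, -0.19448484,  1.56631857,  0.15727876,
        0.90249367, -0.21509497]), 'qd': array([ 2.94402307e-04,  2.84845054e-04,  8.00297433e-04,  9.60129867e-05,
        9.52829844e-04, -1.23505839e-03, -1.83702155e-03]), 'joint_torque': array([ 3.38560185e-04, -5.27571630e+01, -1.26686912e+00, -1.53434461e+01,
       -5.26333472e-02,  6.56995355e-03,  1.65937727e-04]), 'tool_pos': array([ 6.24378799e-01, -5.52374771e-05,  2.37909949e-01]), 'eef_rot': array([ 7.07086105e-01,  7.07126868e-01, -6.90576585e-04, -5.97350918e-04]), 'contact_force': array([-0.13507522, -0.09289206, -0.24753011]), 'moment': array([ 0.02881574, -0.02501453, -0.04668118]), 'finger_force': 0.0, 'opening': 0.9994637350445336}
scene {'fx': 499.5853, 'fy': 499.5853, 'cx': 268.0779, 'cy': 200.646, 'k1': -0.1173, 'R': [[-0.6679, 0.744, -0.0183], [0.5757, 0.5009, -0.6462], [-0.4717, -0.4421, -0.7629]], 't': [0.3016, -0.2879, 1.8098]}
side {'fx': 453.9128, 'fy': 453.9128, 'cx': 261.7201, 'cy': 184.5598, 'k1': 0.0283, 'R': [[-0.9968, -0.0797, -0.0004], [-0.0562, 0.7064, -0.7056], [0.0565, -0.7033, -0.7086]], 't': [0.544, 0.022, 1.4403]}
wrist {'fx': 276.1401, 'fy': 276.1401, 'cx': 255.0286, 'cy': 193.1159, 'k1': -0.0625, 'R': [[1.0, -0.0005, -0.0017], [0.0001, -0.9485, 0.3167], [-0.0018, -0.3167, -0.9485]], 't': [-0.6244, -0.0422, 0.3906]}
```

View pics/scene0b.png

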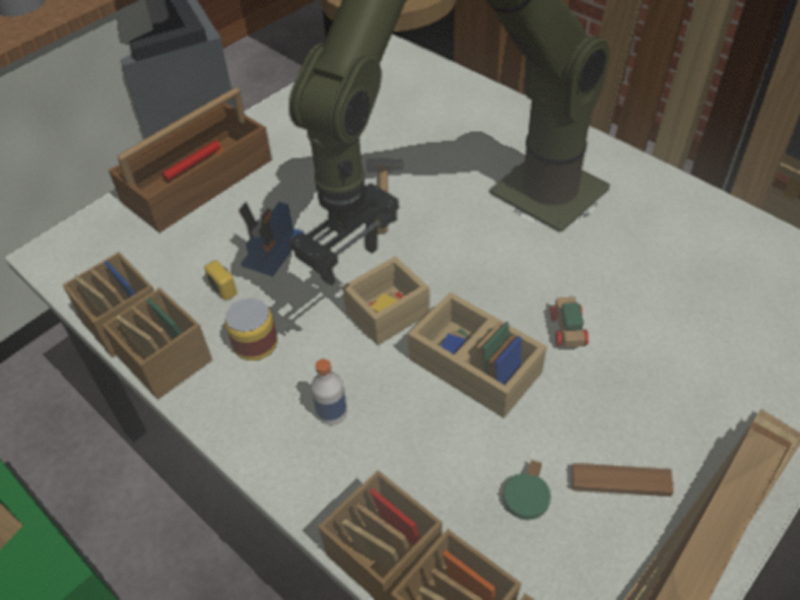

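View pics/side0b.png

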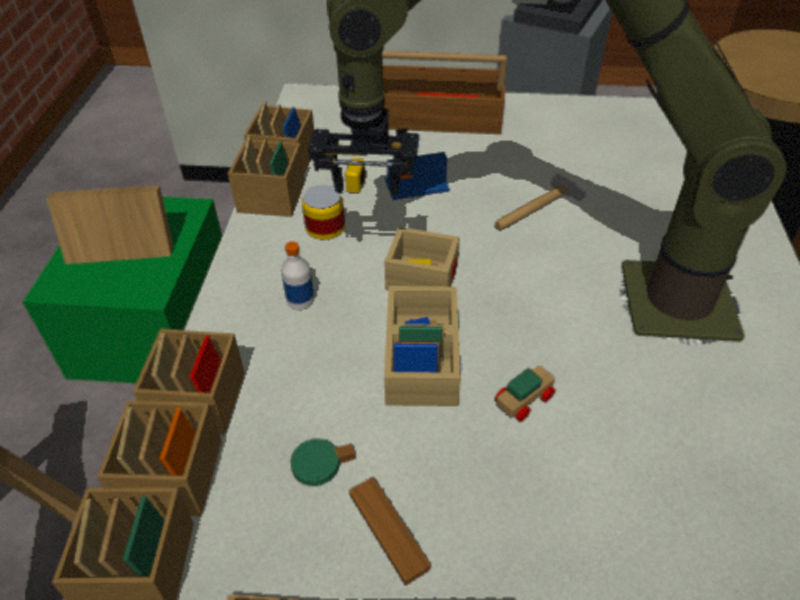

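Run:
```python
import cv2,numpy as np
R=lambda a,f:cv2.resize(a,None,fx=f,fy=f,interpolation=cv2.INTER_CUBIC)
a=cv2.imread("pics/scene0.png");b=cv2.imread("pics/side0.png");w=cv2.imread("pics/wrist0.png")
m=np.zeros((600,800,3),np.uint8)
c=R(a[160:265,215:355],3.5);m[:c.shape[0],:c.shape[1]]=c   # 490x367
c=R(b[140:265,240:300],4.5);m[:c.shape[0],500:500+c.shape[1]]=c  #270x562
c=R(a[125:180,150:200],4);m[375:375+c.shape[0],0:c.shape[1]]=c #200x220
c=R(b[90:130,240:300],4);m[375:375+c.shape[0],220:220+c.shape[1]]=c
cv2.imwrite("pics/mos.png",m)
cv2.imwrite("pics/w0b.png",cv2.resize(w,(800,600),interpolation=cv2.INTER_CUBIC))
```

```text
(no output)
```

View pics/mos.png

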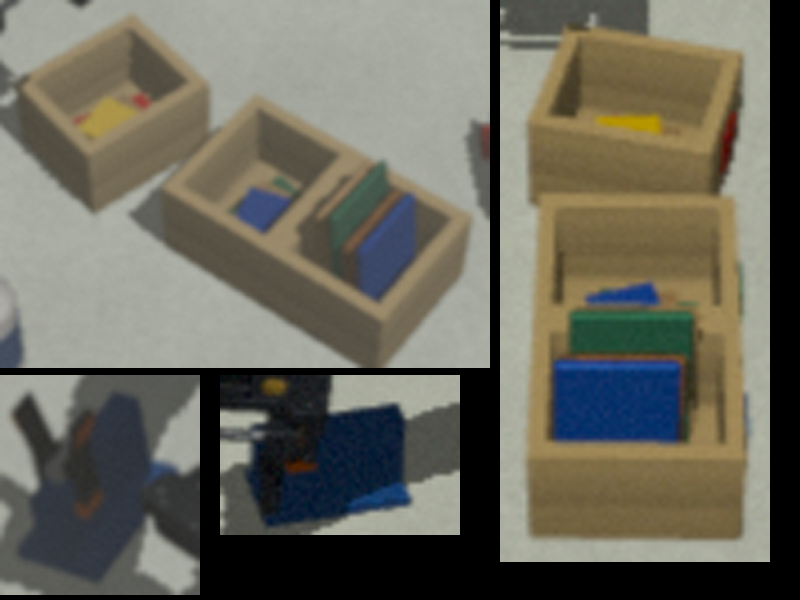

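View pics/w0b.png

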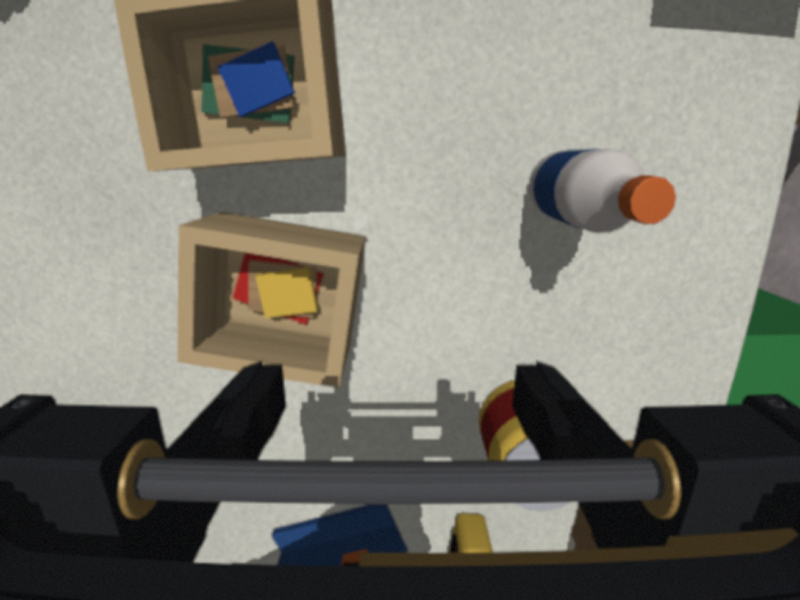

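```bash
cat > h.py <<'E'
import numpy as np,cv2
from plant import r
from scipy.optimize import least_squares
def proj(ci,P):
    c=np.atleast_2d(P)@ci["R"].T+ci["t"];s=c[:,:2]/c[:,2:]
    s=s*(1+ci["k1"]*(s**2).sum(1,keepdims=True))
    return s*[ci["fx"],ci["fy"]]+[ci["cx"],ci["cy"]]
def place(p,L):
    x,y,z,a=p;c,s=np.cos(a),np.sin(a);L=np.asarray(L,float)
    return np.c_[x+c*L[:,0]-s*L[:,1],y+s*L[:,0]+c*L[:,1],z+L[:,2]]
def fit(obs,p0,fixz=False):
    # obs: list of (caminfo,[local pts],[pixels])
    def f(p):
        q=p if len(p)==4 else [p[0],p[1],0,p[2]]
        return np.concatenate([((proj(ci,place(q,L))-np.array(u))*ci.get("wt",1)).ravel() for ci,L,u in obs])
    p0=[p0[0],p0[1],p0[3]] if fixz else p0
    s=least_squares(f,p0,loss="soft_l1");return s.x,f(s.x)
E
cat > m1.py <<'E'
from h import *
sc,si,w=[r.camera_info(n) for n in("scene","side","wrist")]
S=lambda l:np.array(l)/3.5+[215,160]-.35
D=lambda l:(np.array(l)-[500,0])/4.5+[240,140]-.4
W=lambda l:np.array(l)/1.5625-.2
h=.08
def run(name,obs,p0):
    for fz in(0,1):
        p,e=fit(obs,p0,fz);print(name,np.round(p,4),"deg",np.degrees(p[-1]).round(2));print(np.round(e.reshape(-1,2),1).tolist())
    for o in obs: print(np.round(fit([o],p0,True)[0],4))
X,Y=.065,.055
F_,B_=-X,X
run("bin",[(sc,[(B_,-Y,h),(B_,Y,h),(F_,Y,h),(F_,-Y,h),(B_,Y,0),(F_,Y,0)],S([(20,88),(95,150),(209,86),(130,17),(96,211),(208,135)])),
 (si,[(B_,-Y,h),(F_,-Y,h),(F_,Y,h),(B_,Y,h)],D([(568,28),(742,52),(718,143),(531,121)])),
 (w,[(F_,Y,h),(B_,Y,h),(B_,-Y,h),(F_,-Y,h)],W([(181,225),(364,239),(338,385),(179,361)]))],[.5,.05,0,0])
run("row",[(sc,[(F_,0,h),(B_,0,h),(B_,.22,h),(F_,.22,h),(B_,.22,0),(F_,.22,0),(B_,0,0)],S([(257,97),(163,184),(378,311),(471,216),(374,366),(463,270),(165,230)])),
 (si,[(B_,0,h),(F_,0,h),(F_,.22,h),(B_,.22,h),(B_,.22,0),(F_,.22,0)],D([(540,196),(733,197),(745,457),(529,457),(530,535),(742,537)])),
 (w,[(F_,0,h),(B_,0,h)],W([(150,170),(332,158)]))],[.5,.15,0,0])
E
python3 m1.py
```

```text
bin [ 0.5217 -0.0237 -0.0017 -0.149 ] deg -8.54
[[-2.0, -0.5], [-1.4, 2.9], [0.1, -0.2], [0.1, -0.2], [-0.1, 2.3], [0.6, 2.9], [-0.7, -0.5], [-0.0, 0.1], [-1.2, 3.0], [-0.9, 1.3], [-2.9, -0.5], [-5.0, 7.0], [1.4, -0.3], [-0.3, 0.5]]
bin [ 0.5223 -0.0229 -0.1471] deg -8.43
[[-2.0, -0.6], [-1.4, 2.8], [0.1, -0.4], [0.1, -0.4], [-0.0, 2.2], [0.6, 2.7], [-0.9, -0.7], [-0.2, -0.2], [-1.3, 2.8], [-1.2, 1.1], [-3.3, -0.9], [-4.7, 6.5], [1.8, -0.3], [-0.5, 0.6]]
[ 0.5182 -0.0257 -0.1292]
[ 0.5197 -0.0267 -0.1327]
[ 0.5247 -0.0227 -0.1619]
row [ 5.144e-01  8.060e-02 -4.000e-04  6.860e-02] deg 3.93
[[-1.2, -0.8], [-1.3, 1.2], [0.8, 3.1], [-0.2, 0.0], [0.0, 3.4], [-0.7, 1.2], [-1.1, 4.7], [-0.2, -0.8], [0.4, -0.7], [0.7, 0.2], [-0.5, -0.2], [0.0, 0.3], [-0.1, 0.3], [-2.6, 2.1], [-0.5, -0.9]]
row [0.5145 0.0807 0.0685] deg 3.92
[[-1.2, -0.9], [-1.3, 1.1], [0.8, 3.1], [-0.1, -0.0], [0.1, 3.4], [-0.7, 1.1], [-1.0, 4.7], [-0.3, -0.9], [0.4, -0.8], [0.7, 0.2], [-0.5, -0.3], [-0.0, 0.3], [-0.1, 0.3], [-2.8, 1.9], [-0.6, -1.0]]
[0.505  0.0772 0.0461]
[0.5147 0.0812 0.0703]
[0.5163 0.0812 0.047 ]
```

Call:
{"name": "move_arm", "arguments": {
  "targets": [
    [[1,-10,-5,-15,0,0,-10],[1,-20,-10,-30,0,0,-20],[1,-30,-20,-45,0,0,-30],[1,-40,-25,-60,0,0,-40],[1,-50,-30,-75,0,0,-50],[1,-60,-40,-90,0,0,-60],[1,-60,-45,-100,0,0,-70],[1,-60,-45,-100,0,0,-80],[1,-60,-45,-100,0,0,-90],[1,-60,-45,-100,0,0,-90]]
  ]
}}

```text
clock: 1.4
tool_pos: [0.5798, -0.0602, 0.3383]
eef_rot: [0.001, 1.0, 0.0, -0.0]
contact_force: [-0.2, 0.1, -0.2]
opening: 1.002
finger_force: 0.0
```

Run:
```python
from h import *
import pickle
C={n:r.camera_info(n) for n in("scene","side","wrist")}
I={n:cv2.cvtColor(r.snapshot(n),cv2.COLOR_RGB2BGR) for n in("wrist","scene","side")}
pickle.dump((C,I),open("v1.pkl","wb"))
s=r.get_state();print(s["clock"],s["tool_pos"],s["eef_rot"],s["q"])
print(-C["wrist"]["R"].T@C["wrist"]["t"],C["wrist"]["R"])
cv2.imwrite("pics/w1b.png",cv2.resize(I["wrist"],(800,600),interpolation=cv2.INTER_CUBIC))
```

```text
1.55 [ 0.57989447 -0.06002793  0.33855812] [ 1.29347681e-03  9.99999146e-01 -4.44366433e-05 -1.82466601e-04] [ 0.40805996  0.58851389 -0.67418678  1.54326804  0.38981867  1.14804261
  1.22253211]
[ 0.49774823 -0.05928341  0.48322085] [[ 2.60331622e-03  9.99996499e-01  4.74075616e-04]
 [ 9.48819165e-01 -2.61980285e-03  3.15809007e-01]
 [ 3.15809143e-01 -3.72338682e-04 -9.48822663e-01]]
```

View pics/w1b.png

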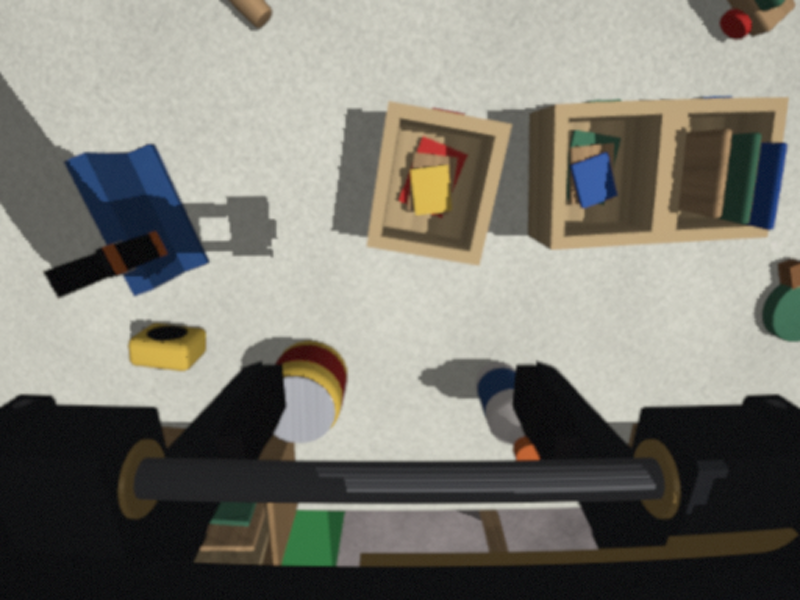

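Run:
```python
import cv2,numpy as np,pickle
C,I=pickle.load(open("v1.pkl","rb"))
R=lambda a,f:cv2.resize(a,None,fx=f,fy=f,interpolation=cv2.INTER_CUBIC)
m=np.zeros((600,800,3),np.uint8)
def put(n,x0,x1,y0,y1,f,u,v):
    c=R(I[n][y0:y1,x0:x1],f);m[v:v+c.shape[0],u:u+c.shape[1]]=c
put("wrist",228,510,60,172,2.8,0,0)
put("wrist",24,140,88,194,2.6,0,320)
put("scene",148,198,122,182,4.5,305,320)
put("side",240,305,80,132,4,535,320)
cv2.imwrite("pics/mos2.png",m)
```

```text
(no output)
```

View pics/mos2.png

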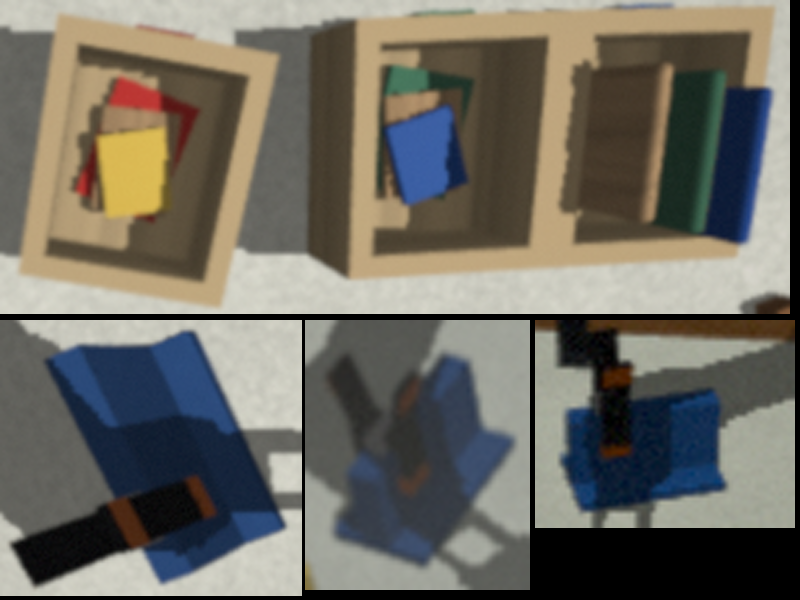

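```bash
cat > m2.py <<'E'
from h import *
import pickle
C,_=pickle.load(open("v1.pkl","rb"));w,sc,si=C["wrist"],C["scene"],C["side"]
M=lambda l,f,ox,oy,u,v:(np.array(l,float)-[u,v])/f+[ox,oy]-.5+.5/f
A=lambda l:M(l,2.8,228,60,0,0)
K=lambda l:M(l,2.6,24,88,0,320)
S2=lambda l:M(l,4.5,148,122,305,320)
D2=lambda l:M(l,4,240,80,535,320)
S=lambda l:M(l,3.5,215,160,0,0)
D=lambda l:M(l,4.5,240,140,500,0)
h=.08;X,Y=.065,.055;F_,B_=-X,X
def run(name,obs,p0):
    for fz in(0,1):
        p,e=fit(obs,p0,fz);print(name,np.round(p,4),"deg",np.degrees(p[-1]).round(2))
    print(np.round(e.reshape(-1,2),1).tolist())
    for o in obs: print("  single",np.round(fit([o],p0,True)[0],4))
    return p
b=run("bin",[(w,[(F_,-Y,h),(F_,Y,h),(B_,Y,h),(B_,-Y,h)],A([(58,14),(279,53),(222,306),(20,273)])),
 (si,[(B_,-Y,h),(F_,-Y,h),(B_,Y,h)],D([(568,28),(742,52),(531,121)])),
 (sc,[(F_,Y,h),(F_,-Y,h)],S([(209,86),(130,17)]))],[.5,-.02,0,-.15])
rw=run("row",[(w,[(F_,0,h),(B_,0,h),(F_,.22,h),(F_,0,0),(B_,0,0)],A([(357,20),(351,277),(774,8),(309,30),(310,252)])),
 (si,[(B_,0,h),(F_,0,h),(F_,.22,h),(B_,.22,h),(B_,.22,0),(F_,.22,0)],D([(540,196),(733,197),(745,457),(529,457),(530,535),(742,537)])),
],[.5,.08,0,.06])
rk=run("rack",[(w,[(-.07,-.012,h),(-.07,.012,h),(.07,-.012,h),(-.07,.04,.012),(.07,.04,.012)],K([(46,360),(83,347),(163,583),(193,332),(286,526)])),
 (si,[(-.07,.04,.012),(.07,.04,.012),(-.07,0,h)],D2([(725,487),(588,510),(716,393)]))],[.55,-.28,0,.45])
q=[rk[0],rk[1],0,rk[2]]
for xc in(0,.02,.03,.04,.05):
    L=[(xc,.022,.045),(xc,-.031,.152),(xc,.031,.152)]
    P=place(q,L);a=proj(w,P);print(xc,((a-[24,88]+.5)*2.6+[0,320]).round().tolist(),
     ((proj(si,P)-[240,80])*4+[535,320]).round().tolist(),((proj(sc,P)-[148,122])*4.5+[305,320]).round().tolist())
E
python3 m2.py
```

```text
bin [ 0.5216 -0.0245 -0.0022 -0.1643] deg -9.41
bin [ 0.5216 -0.0245 -0.165 ] deg -9.46
[[-0.1, -0.7], [0.2, -0.2], [0.3, 0.5], [-0.2, 0.5], [-0.3, -1.2], [0.2, -0.2], [-1.1, 0.5], [-0.1, -0.4], [0.3, -0.7]]
  single [ 0.5216 -0.0246 -0.1653]
  single [ 0.5199 -0.0234 -0.1497]
  single [ 0.5236 -0.0222 -0.1476]
row [ 0.5143  0.0818 -0.0009  0.0659] deg 3.77
row [0.5143 0.0816 0.0661] deg 3.79
[[0.0, -1.2], [-0.6, 0.7], [1.0, -1.5], [0.3, 1.1], [-1.1, 0.5], [-0.2, -0.7], [0.4, -0.5], [0.5, 0.5], [-0.7, -0.1], [-0.2, 0.5], [-0.3, 0.6]]
  single [0.5143 0.0816 0.0617]
  single [0.5147 0.0812 0.0703]
rack [ 0.556  -0.3386 -0.0066  0.3348] deg 19.18
rack [ 0.5556 -0.3344  0.3295] deg 18.88
[[0.5, -0.1], [-0.3, -1.3], [0.7, 0.9], [-1.0, -1.5], [0.1, 2.0], [0.1, -1.2], [-2.4, -1.2], [-0.0, 0.8]]
  single [ 0.556  -0.3346  0.3248]
  single [ 0.5537 -0.3302  0.4081]
0 [[189.0, 449.0], [-15.0, 515.0], [86.0, 472.0]] [[646.0, 451.0], [632.0, 319.0], [650.0, 356.0]] [[441.0, 460.0], [355.0, 333.0], [430.0, 354.0]]
0.02 [[204.0, 480.0], [6.0, 552.0], [107.0, 510.0]] [[625.0, 455.0], [610.0, 322.0], [628.0, 360.0]] [[428.0, 478.0], [340.0, 351.0], [415.0, 372.0]]
0.03 [[212.0, 495.0], [16.0, 570.0], [117.0, 529.0]] [[614.0, 456.0], [599.0, 323.0], [617.0, 361.0]] [[421.0, 487.0], [332.0, 359.0], [408.0, 381.0]]
0.04 [[219.0, 509.0], [27.0, 588.0], [127.0, 548.0]] [[604.0, 458.0], [588.0, 325.0], [605.0, 363.0]] [[414.0, 496.0], [325.0, 368.0], [401.0, 390.0]]
0.05 [[227.0, 524.0], [37.0, 605.0], [137.0, 567.0]] [[593.0, 459.0], [577.0, 326.0], [594.0, 364.0]] [[407.0, 505.0], [317.0, 377.0], [393.0, 399.0]]
```

Call:
{"name": "move_arm", "arguments": {
  "targets": [
    [[1,20,-5,40,0,0,2],[1,40,-9,90,0,0,5],[1,60,-13,140,0,0,8],[1,66,-13,190,0,0,9.4],[1,66,-13,230,0,0,9.4],[1,66,-13,265,0,0,9.4],[1,66,-13,285,0,0,9.4],[1,66,-13,293,0,0,9.4],[1,66,-13,293,0,0,9.4]]
  ],
  "newtons": 30
}}

```text
clock: 2.68
tool_pos: [0.5143, -0.0729, 0.0458]
eef_rot: [0.082, 0.997, -0.0, 0.0]
contact_force: [-0.4, -0.1, 0.3]
opening: 1.001
finger_force: 0.0
```

Call:
{"name": "move_arm", "arguments": {
  "targets": [
    [[0,0,0,0,0,0,0],[0,0,0,0,0,0,0],[0,0,0,0,0,0,0],[0,0,0,0,0,0,0],[0,0,0,0,0,0,0],[0,0,0,0,0,0,0]]
  ],
  "newtons": 30
}}

```text
clock: 3.42
tool_pos: [0.514, -0.073, 0.0457]
eef_rot: [0.082, 0.997, 0.0, -0.0]
contact_force: [-0.1, -0.2, -0.1]
opening: 0.346
finger_force: 0.0
```

Call:
{"name": "move_arm", "arguments": {
  "targets": [
    [[0,0,0,0,0,0,0],[0,0,0,0,0,0,0],[0,0,0,0,0,0,0],[0,0,0,0,0,0,0]]
  ],
  "newtons": 30
}}

```text
clock: 3.92
tool_pos: [0.5139, -0.0734, 0.0457]
eef_rot: [0.082, 0.997, -0.0, -0.0]
contact_force: [0.3, -1.5, -0.4]
opening: 0.132
finger_force: 30.0
```

Call:
{"name": "move_arm", "arguments": {
  "targets": [
    [[0,0,7,0,0,0,-2],[0,0,14,0,0,0,-4],[0,0,22,0,0,0,-6.5],[0,0,30,0,0,0,-9],[0,-0.5,37,0,0,0,-11],[0,-0.6,42,0,0,0,-13.2],[0,-0.6,44,0,0,0,-13.2],[0,-0.6,44,0,0,0,-13.2]]
  ]
}}

```text
clock: 4.92
tool_pos: [0.5216, -0.0293, 0.0457]
eef_rot: [-0.033, 0.999, 0.0, -0.0]
contact_force: [-0.3, -0.5, -1.1]
opening: 0.132
finger_force: 30.0
```

Run:
```python
from h import *
import pickle
C={n:r.camera_info(n) for n in("scene","side","wrist")}
I={n:cv2.cvtColor(r.snapshot(n),cv2.COLOR_RGB2BGR) for n in("wrist","scene","side")}
pickle.dump((C,I),open("v2.pkl","wb"))
m=np.zeros((600,800,3),np.uint8)
def put(n,x0,x1,y0,y1,f,u,v):
    c=cv2.resize(I[n][y0:y1,x0:x1],None,fx=f,fy=f,interpolation=cv2.INTER_CUBIC);m[v:v+c.shape[0],u:u+c.shape[1]]=c
put("wrist",0,512,0,240,1.0,0,0)
put("side",240,300,155,235,4.6,520,0)
put("scene",220,330,165,240,4.5,0,250)
cv2.imwrite("pics/mos3.png",m)
```

```text
(no output)
```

View pics/mos3.png

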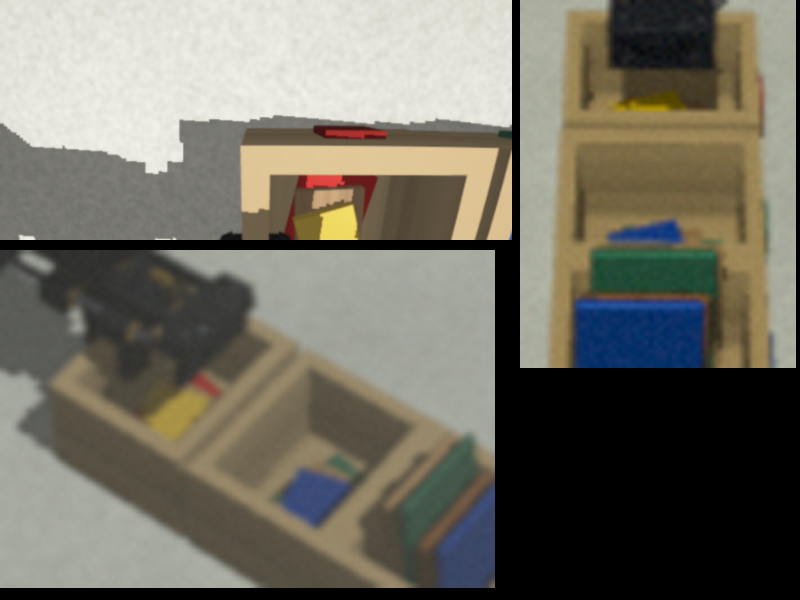

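Call:
{"name": "move_arm", "arguments": {
  "targets": [
    [[0,0,3,0,0,0,0],[0,0,5,0,0,0,0],[0,0,7,0,0,0,0],[0,0,8,0,0,0,0],[0,0,8,0,0,0,0]]
  ]
}}

```text
clock: 5.7
tool_pos: [0.5215, -0.0228, 0.0457]
eef_rot: [-0.033, 0.999, -0.001, 0.0]
contact_force: [1.3, -4.5, -1.5]
opening: 0.133
finger_force: 30.0
```

Call:
{"name": "move_arm", "arguments": {
  "targets": [
    [[0,0,1,0,0,0,0],[0,0,2,0,0,0,0],[0,0,3,0,0,0,0],[0,0,3,0,0,0,0]]
  ]
}}

```text
clock: 6.2
tool_pos: [0.5215, -0.0228, 0.0457]
eef_rot: [-0.032, 0.999, -0.003, -0.0]
contact_force: [1.7, -11.0, -1.1]
opening: 0.131
finger_force: 30.1
```

Call:
{"name": "move_arm", "arguments": {
  "targets": [
    [[0,0,-3,0,0,0,0],[0.5,0,-3,0,0,0,0],[0.6,0,-3,0,0,0,0],[0.6,0,-3,-1,0,0,0],[0.6,0,-3,-20,0,0,0],[0.6,0,-3,-60,0,0,0],[0.6,-25,12,-110,0,0,0],[0.8,-50,28,-150,0,0,0],[1,-75,42,-180,0,0,0],[1,-75,42,-180,0,0,0]]
  ]
}}

```text
clock: 7.45
tool_pos: [0.5956, 0.031, 0.2282]
eef_rot: [-0.034, 0.999, 0.001, 0.003]
contact_force: [-0.5, -1.2, -1.2]
opening: 0.919
finger_force: 0.0
```

Run:
```python
from h import *
import pickle
s=r.get_state();print(s["clock"],s["tool_pos"],s["eef_rot"])
C={"wrist":r.camera_info("wrist")}
I={"wrist":cv2.cvtColor(r.snapshot("wrist"),cv2.COLOR_RGB2BGR)}
pickle.dump((C,I),open("v3.pkl","wb"))
cv2.imwrite("pics/w3.png",cv2.resize(I["wrist"][:230,60:420],None,fx=2.2,fy=2.2,interpolation=cv2.INTER_CUBIC))
```

```text
7.45 [0.5955794  0.03100639 0.22817828] [-0.0341274   0.99941105  0.00146653  0.00327417]
```

View pics/w3.png

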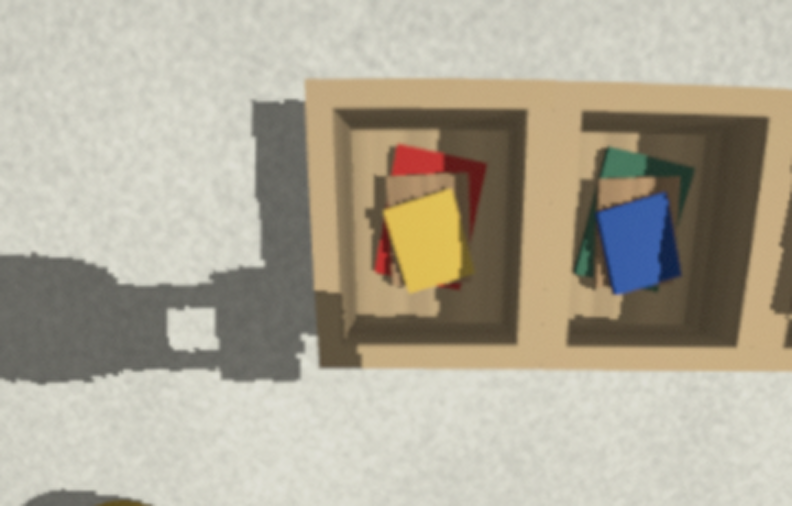

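```bash
cat >> h.py <<'E'
def back(ci,uv,z):
    K=np.array([[ci["fx"],0,ci["cx"]],[0,ci["fy"],ci["cy"]],[0,0,1]])
    uv=np.asarray(uv,float).reshape(-1,1,2)
    n=(uv[:,0]-K[:2,2])/[ci["fx"],ci["fy"]];d=n.copy()
    for _ in range(20): n=d/(1+ci["k1"]*(n**2).sum(1,keepdims=True))
    ray=np.c_[n,np.ones(len(n))]@ci["R"];c=-ci["R"].T@ci["t"]
    return c+ray*((z-c[2])/ray[:,2])[:,None]
E
python3 - <<'E'
from h import *
import pickle
C,I=pickle.load(open("v3.pkl","rb"));w=C["wrist"]
g=cv2.GaussianBlur(I["wrist"],(3,3),0).astype(float)[:,:,0] # blue channel: wood low
def edge(cols,r0,r1,sign):
    out=[]
    for c in cols:
        d=np.abs(np.diff(g[r0:r1,c])); k=d.argmax(); ks=slice(max(k-2,0),k+3)
        out.append((c,r0+(d[ks]*np.arange(len(d))[ks]).sum()/d[ks].sum()+.5))
    return np.array(out)
for nm,rr in(("front",(28,46)),("back",(160,175))):
    for side,cols in(("bin",range(225,305,3)),("row",range(318,415,3))):
        P=back(w,edge(cols,*rr,1),.08);p=np.polyfit(P[:,1],P[:,0],1)
        res=P[:,0]-np.polyval(p,P[:,1])
        print(nm,side,"x at joint y.081:",round(np.polyval(p,.081)*1000,2),"yaw",-np.degrees(np.arctan(p[0])).round(2),"rms",(res.std()*1e3).round(2),"n")
# left end
P=back(w,[(305/2.2+60,80/2.2),(319/2.2+60,367/2.2)],.08);print(P)
E
```

```text
front bin x at joint y.081: 449.71 yaw 3.71 rms 0.09 n
front row x at joint y.081: 450.06 yaw 3.74 rms 0.06 n
back bin x at joint y.081: 579.52 yaw 3.41 rms 0.14 n
back row x at joint y.081: 579.69 yaw 3.68 rms 0.14 n
[[ 0.4578091  -0.03123422  0.08      ]
 [ 0.58571165 -0.02298379  0.08      ]]
```

Call:
{"name": "move_arm", "arguments": {
  "targets": [
    [[1,-5,-45,-10,0,0,-2],[1,-10,-95,-20,0,0,-4],[1,-17,-145,-30,0,0,-7],[1,-25,-195,-32,0,0,-10],[1,-32,-245,-32,0,0,-12],[1,-38,-290,-32,0,0,-14],[1,-43,-320,-32,0,0,-15],[1,-43,-333,-32,0,0,-15.1],[1,-43,-333,-32,0,0,-15.1],[1,-43,-333,-32,0,0,-15.1]]
  ]
}}

```text
clock: 8.75
tool_pos: [0.6579, -0.299, 0.2575]
eef_rot: [-0.166, 0.986, 0.001, -0.0]
contact_force: [0.6, 1.2, 0.4]
opening: 0.998
finger_force: 0.0
```

Run:
```python
from h import *
import pickle
s=r.get_state();print(s["clock"],s["tool_pos"],s["eef_rot"],s["q"])
C={"wrist":r.camera_info("wrist")}
I={"wrist":cv2.cvtColor(r.snapshot("wrist"),cv2.COLOR_RGB2BGR)}
pickle.dump((C,I),open("v4.pkl","wb"))
cv2.imwrite("pics/w4.png",cv2.resize(I["wrist"][:300,70:420],None,fx=2,fy=2,interpolation=cv2.INTER_CUBIC))
```

```text
8.75 [ 0.65789375 -0.29897636  0.2575441 ] [-1.65530828e-01  9.86204315e-01  7.13553222e-04 -2.90233557e-04] [ 0.66223964  0.88925572 -0.71119261  1.17919426  0.55954982  1.26336212
  1.88042116]
```

View pics/w4.png

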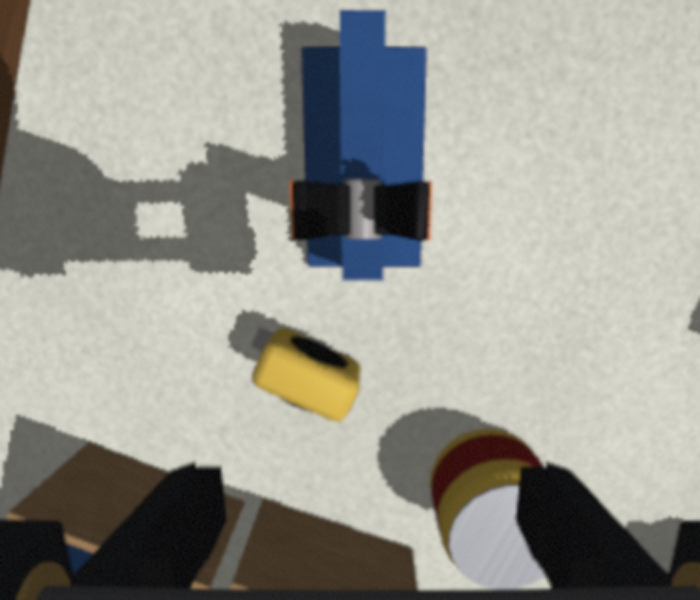

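Run:
```python
from h import *
import pickle
C,I=pickle.load(open("v4.pkl","rb"));w=C["wrist"]
U=lambda l:np.array(l,float)/2+[70,0]-.25
B=back(w,U([(340,11),(385,11),(344,279),(383,279)]),.08);print(B)
f,b=B[:2].mean(0),B[2:].mean(0);d=b-f;print("rack",(f+b)/2,np.linalg.norm(d),np.degrees(np.arctan2(d[1],d[0])), [np.degrees(np.arctan2(*(B[i+2]-B[i])[1::-1])) for i in(0,1)])
H=back(w,U([(291,182),(290,240),(432,181),(431,240)]),.152);print("handles",H,H.mean(0),np.linalg.norm(H[0]-H[2]),np.linalg.norm(H[0]-H[1]))
v=H[2]-H[0];v2=H[3]-H[1];print("yaw",[np.degrees(np.arctan2(-q[0],q[1])) for q in(v,v2)])
P=back(w,U([(363,180),(363,238)]),.095);print("pivot",P,P.mean(0))
```

```text
[[ 0.49431839 -0.37103951  0.08      ]
 [ 0.48678811 -0.34914343  0.08      ]
 [ 0.62469876 -0.32572524  0.08      ]
 [ 0.61734813 -0.30436888  0.08      ]]
rack [ 0.55578835 -0.33756926  0.08      ] 0.1380270609405413 19.047068506932007 [np.float64(19.16512222075086), np.float64(18.929009381381128)]
handles [[ 0.58276917 -0.36014651  0.152     ]
 [ 0.60625101 -0.35354232  0.152     ]
 [ 0.56270481 -0.30307728  0.152     ]
 [ 0.58601188 -0.29470555  0.152     ]] [ 0.58443422 -0.32786791  0.152     ] 0.06049360138924387 0.024392870752337797
yaw [np.float64(19.370623991181784), np.float64(18.98259151785165)]
pivot [[ 0.57011747 -0.33250309  0.095     ]
 [ 0.59834217 -0.3228909   0.095     ]] [ 0.58422982 -0.327697    0.095     ]
```

Call:
{"name": "move_arm", "arguments": {
  "targets": [
    [[1,30,-1,10,0,0,0],[1,65,-3,25,0,0,0],[1,79,-3,50,0,0,0],[1,79,-3,85,0,0,0],[1,79,-3,115,0,0,0],[1,79,-3,135,0,0,0],[1,79,-3,142.5,0,0,0],[1,79,-3,142.5,0,0,0]]
  ]
}}

```text
clock: 9.8
tool_pos: [0.5847, -0.3293, 0.1155]
eef_rot: [-0.164, 0.986, -0.0, 0.0]
contact_force: [0.3, 0.0, 0.7]
opening: 0.999
finger_force: 0.0
```

Call:
{"name": "move_arm", "arguments": {
  "targets": [
    [[0,0,0,0,0,0,0],[0,0,0,0,0,0,0],[0,0,0,0,0,0,0],[0,0,0,0,0,0,0],[0,0,0,0,0,0,0],[0,0,0,0,0,0,0],[0,0,0,0,0,0,0],[0,0,0,0,0,0,0]]
  ],
  "newtons": 25
}}

```text
clock: 10.8
tool_pos: [0.5862, -0.3289, 0.1196]
eef_rot: [-0.164, 0.986, -0.001, 0.002]
contact_force: [-6.0, 3.1, 21.2]
opening: 0.406
finger_force: 24.8
```

Call:
{"name": "move_arm", "arguments": {
  "targets": [
    [[0,0,0,-10,0,0,0],[0,0,0,-20,0,0,0],[0,0,0,-35,0,0,0],[0,0,0,-60,0,0,0],[0,0,0,-90,0,0,0],[0,0,0,-120,0,0,0],[0,0,0,-130,0,0,0],[0,0,0,-130,0,0,0]]
  ]
}}

```text
clock: 11.8
tool_pos: [0.5844, -0.3297, 0.2455]
eef_rot: [-0.164, 0.986, -0.0, 0.0]
contact_force: [-1.3, 0.3, -1.9]
opening: 0.405
finger_force: 24.5
```

Run:
```python
from h import *
import pickle
s=r.get_state();print(s["clock"],s["tool_pos"],s["eef_rot"],s["contact_force"],s["opening"])
C={n:r.camera_info(n) for n in("scene","side","wrist")}
I={n:cv2.cvtColor(r.snapshot(n),cv2.COLOR_RGB2BGR) for n in("wrist","scene","side")}
pickle.dump((C,I),open("v5.pkl","wb"))
m=np.zeros((600,800,3),np.uint8)
def crop(n,p,h,f,u,v):
    c=proj(C[n],p)[0].astype(int);y0=max(c[1]-h,0);x0=c[0]-h
    a=cv2.resize(I[n][y0:c[1]+h,x0:c[0]+h],None,fx=f,fy=f,interpolation=cv2.INTER_CUBIC);m[v:v+a.shape[0],u:u+a.shape[1]]=a;print(n,x0,y0)
p=s["tool_pos"]-[0,0,.03]
crop("scene",p,40,5,0,0);crop("side",p,40,5,400,0)
a=cv2.resize(I["wrist"][180:384,150:370],None,fx=.9,fy=.9);m[402:402+a.shape[0],0:a.shape[1]]=a
cv2.imwrite("pics/mos5.png",m)
```

```text
11.8 [ 0.58437299 -0.32974786  0.24548647] [-1.64128118e-01  9.86438975e-01 -2.28384540e-04  2.37585818e-04] [-1.29956481  0.33105551 -1.87313247] 0.4054972095803274
scene 117 77
side 218 28
```

View pics/mos5.png

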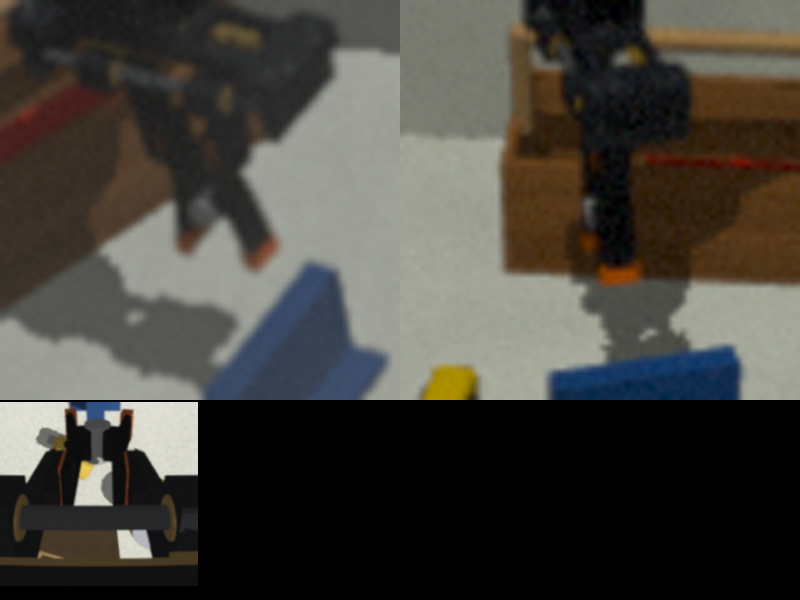

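Run:
```python
from h import *
import pickle
C,I=pickle.load(open("v5.pkl","rb"))
T=np.array([.58437,-.32975,.24549]);a=np.radians(18.9);Rz=np.array([[np.cos(a),-np.sin(a),0],[np.sin(a),np.cos(a),0],[0,0,1]])
for nm,us,ud in(("+y tip",(260,266),(621,281)),("-y tip",(185,250),(589,248))):
    us=np.array(us)/5+[117,77]-.4;ud=(np.array(ud)-[400,0])/5+[218,28]-.4
    f=lambda p:np.r_[proj(C["scene"],p)[0]-us,proj(C["side"],p)[0]-ud]
    s=least_squares(f,T-[0,0,.07]);print(nm,s.x,"rel tool",Rz.T@(s.x-T),"res",f(s.x).round(1))
for L in((0,.0265,-.07),(0,-.0265,-.07)):
    p=T+Rz@np.array(L);print(((proj(C["scene"],p)-[117,77]+.4)*5).round(),((proj(C["side"],p)-[218,28]+.4)*5+[400,0]).round())
```

```text
+y tip [ 0.57060803 -0.30612723  0.16952438] rel tool [-0.00536817  0.0268069  -0.07596562] res [-0.1 -0.5 -0.2  0.4]
-y tip [ 0.59512035 -0.34909928  0.17124123] rel tool [ 0.00390318 -0.0217883  -0.07424877] res [ 0.1  0.4  0.2 -0.4]
[[253. 262.]] [[612. 277.]]
[[181. 241.]] [[594. 236.]]
```

Call:
{"name": "move_arm", "arguments": {
  "targets": [
    [[0,-3,15,0,0,0,0],[0,-9,55,0,0,0,2],[0,-17,105,0,0,0,4],[0,-25,155,0,0,0,6],[0,-33,205,0,0,0,8],[0,-42,255,0,0,0,10],[0,-50,305,0,0,0,12],[0,-58,355,0,0,0,14],[0,-65,397,0,0,0,15.2],[0,-67.5,412,0,0,0,15.2]]
  ]
}}

```text
clock: 13.2
tool_pos: [0.5131, 0.086, 0.2454]
eef_rot: [-0.035, 0.999, 0.001, -0.0]
contact_force: [1.2, 0.2, -1.6]
opening: 0.403
finger_force: 24.5
```

Call:
{"name": "move_arm", "arguments": {
  "targets": [
    [[0,0,0,30,0,0,0],[0,0,0,55,0,0,0],[0,0,0,55,0,0,0],[0,0,0,55,0,0,0]]
  ]
}}

```text
clock: 13.7
tool_pos: [0.5151, 0.0818, 0.1908]
eef_rot: [-0.032, 0.999, 0.0, 0.0]
contact_force: [-0.1, -0.4, 0.1]
opening: 0.407
finger_force: 24.5
```

Run:
```python
from h import *
import pickle
s=r.get_state();T=s["tool_pos"];print(s["clock"],T,s["eef_rot"],s["contact_force"],s["opening"])
C={n:r.camera_info(n) for n in("scene","side","wrist")}
I={n:cv2.cvtColor(r.snapshot(n),cv2.COLOR_RGB2BGR) for n in("wrist","scene","side")}
pickle.dump((C,I),open("v6.pkl","wb"))
m=np.zeros((600,800,3),np.uint8)
def crop(n,p,h,f,u,v):
    c=proj(C[n],p)[0].astype(int);y0=max(c[1]-h,0);x0=c[0]-h
    a=cv2.resize(I[n][y0:c[1]+h,x0:c[0]+h],None,fx=f,fy=f,interpolation=cv2.INTER_CUBIC);m[v:v+a.shape[0],u:u+a.shape[1]]=a;print(n,x0,y0)
p=T-[0,0,.06]
crop("scene",p,40,5,0,0);crop("side",p,40,5,400,0)
a=I["wrist"][150:350,60:460];m[400:600,0:400]=a
cv2.imwrite("pics/mos6.png",m)
```

```text
13.7 [0.51506487 0.08184079 0.19081109] [-3.20168058e-02  9.99487260e-01  1.03063266e-04  3.60808152e-04] [-0.13019008 -0.420528    0.06310861] 0.4068341708511201
scene 233 148
side 229 130
```

View pics/mos6.png

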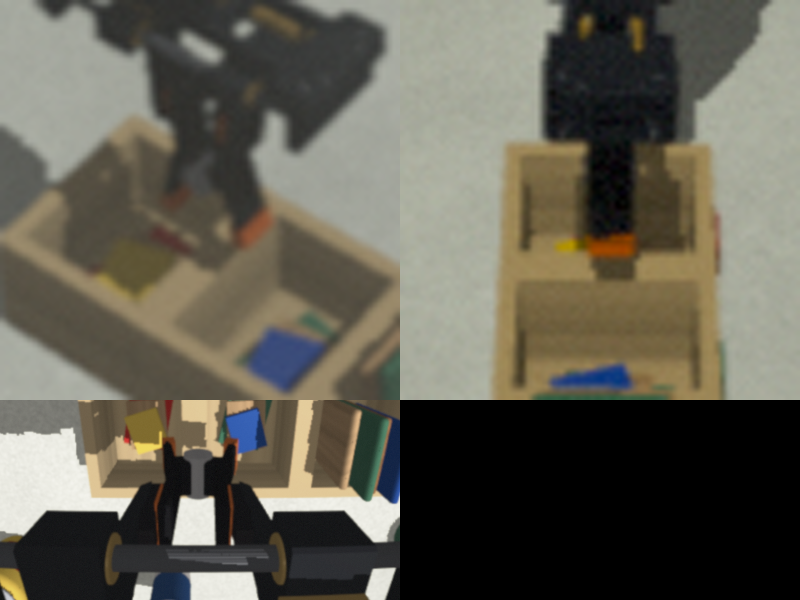

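Call:
{"name": "move_arm", "arguments": {
  "targets": [
    [[0,0,0,15,0,0,0],[0,0,0,30,0,0,0],[0,0,0,45,0,0,0],[0,0,0,58,0,0,0],[0,0,0,65,0,0,0],[0,0,0,68,0,0,0],[0,0,0,68,0,0,0]]
  ]
}}

```text
clock: 14.72
tool_pos: [0.5148, 0.0821, 0.1223]
eef_rot: [-0.032, 0.999, 0.0, 0.0]
contact_force: [0.0, -0.4, -1.2]
opening: 0.405
finger_force: 24.5
```

Call:
{"name": "move_arm", "arguments": {
  "targets": [
    [[0,0,0,2,0,0,0],[0,0,0,4,0,0,0],[0,0,0,4,0,0,0]]
  ]
}}

```text
clock: 15.1
tool_pos: [0.5153, 0.0824, 0.1197]
eef_rot: [-0.032, 0.999, 0.0, 0.001]
contact_force: [-2.3, -0.6, 9.9]
opening: 0.408
finger_force: 24.6
```

Call:
{"name": "move_arm", "arguments": {
  "targets": [
    [[0,0,0,2,0,0,0],[0.5,0,0,2,0,0,0],[0.55,0,0,2,0,0,0],[0.6,0,0,2,0,0,0],[0.7,0,0,0,0,0,0],[1,0,0,-2,0,0,0],[1,0,0,-2,0,0,0],[1,0,0,-2,0,0,0],[1,0,0,-2,0,0,0]]
  ]
}}

```text
clock: 16.23
tool_pos: [0.5148, 0.082, 0.1202]
eef_rot: [-0.032, 0.999, 0.0, 0.0]
contact_force: [1.2, -0.5, -0.6]
opening: 1.0
finger_force: 0.0
```

Call:
{"name": "move_arm", "arguments": {
  "targets": [
    [[1,0,0,0,0,0,0],[1,0,0,-15,0,0,0],[1,0,0,-40,0,0,0],[1,0,0,-80,0,0,0],[1,-20,0,-110,0,0,0],[1,-60,0,-130,0,0,0],[1,-85,0,-140,0,0,0],[1,-85,0,-140,0,0,0],[1,-85,0,-140,0,0,0]]
  ]
}}

```text
clock: 17.35
tool_pos: [0.5981, 0.0874, 0.2601]
eef_rot: [-0.033, 0.999, -0.0, -0.001]
contact_force: [-0.3, 0.3, -0.5]
opening: 1.0
finger_force: 0.0
```

Run:
```python
from h import *
import pickle
s=r.get_state();T=s["tool_pos"];print(s["clock"],T,s["eef_rot"],s["contact_force"],s["opening"])
C={n:r.camera_info(n) for n in("scene","side","wrist")}
I={n:cv2.cvtColor(r.snapshot(n),cv2.COLOR_RGB2BGR) for n in("wrist","scene","side")}
pickle.dump((C,I),open("v7.pkl","wb"))
m=np.zeros((600,800,3),np.uint8)
def crop(n,p,h,f,u,v):
    c=proj(C[n],p)[0].astype(int);y0=max(c[1]-h,0);x0=c[0]-h
    a=cv2.resize(I[n][y0:c[1]+h,x0:c[0]+h],None,fx=f,fy=f,interpolation=cv2.INTER_CUBIC);m[v:v+a.shape[0],u:u+a.shape[1]]=a;print(n,x0,y0)
p=np.array([.515,.082,.1])
crop("scene",p,40,3.5,0,300);crop("side",p,40,3.5,290,300)
a=cv2.resize(I["wrist"][0:200,60:460],None,fx=1.5,fy=1.5);m[:300,:600]=a
for L in((0,0,.09),(0,.022,.045),(0,-.031,.152),(0,.031,.152)):
    q=place((.5148,.0818,0,.065),[L]);print(L,((proj(C["wrist"],q)-[60,0])*1.5).round())
cv2.imwrite("pics/mos7.png",m)
```

```text
17.35 [0.59814757 0.08743199 0.26012919] [-3.26797394e-02  9.99465520e-01 -1.64552234e-04 -8.25721902e-04] [-0.27119505  0.34777618 -0.47208479] 1.0000264823757226
scene 233 155
side 229 137
(0, 0, 0.09) [[291. 151.]]
(0, 0.022, 0.045) [[318. 151.]]
(0, -0.031, 0.152) [[238. 150.]]
(0, 0.031, 0.152) [[344. 150.]]
```

View pics/mos7.png

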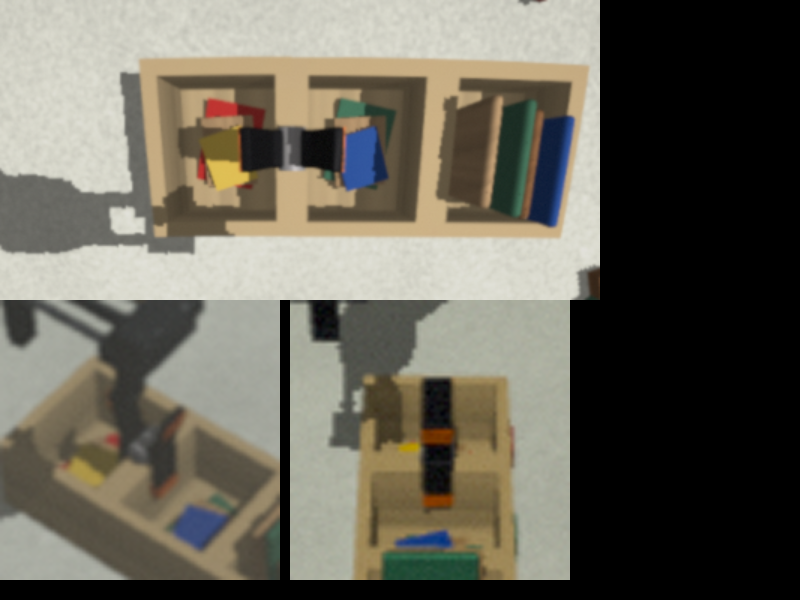

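Run:
```python
from h import *
q=place((.5148,.0818,0,.065),[(0,.022,.045),(0,.031,.152)]);p=proj(r.camera_info("side"),q);print(p,"seen jaw bottom 271,195.9, handle top ~ 271,173")
if abs(p[0,1]-195.9)<2: print(r.finish_job())
```

```text
[[269.68593489 196.08131383]
 [270.1347951  172.3497211 ]] seen jaw bottom 271,195.9, handle top ~ 271,173
the job is handed in; nothing more can be done
None
```

The job is handed in: the loose bin sits against the row with no visible gap and its front about 0.3 mm off the row's. The clamp is pushed fully down and gripping both touching walls, about midway front to back. It took about 17 s, and the arm was clear of everything at the end.

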